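# Set out attenuators for a record picture and hold the reference rod at its length mark

### The arm

A 7-joint arm with a two-finger parallel gripper is mounted at the origin on the work surface; the furniture and walls round the work are solid. World frame = base frame: x ahead of the robot, y to its left, z up, the work surface at z = 0. Lengths are in m, angles in degrees, forces in N, time in s.
With the tool pointing down it reaches from about 0.4 to 0.85 m from the base axis. Payload 10.4 kg.
Tool frame: the origin (TCP) lies at the centre of the arm's flange, where the gripper is bolted on; the fingertips stand 173 mm ahead of it and the grasp point (between the pads) lies 155 mm ahead of it (bot.tcp_to_tips is the distance from the TCP to the fingertips, in m); y points along the fingers, z is the direction in which the jaws open and shut, and the axes are right-handed (so a half turn about y gives the same grasp; the last joint's range is limited). The gripper opens to 85 mm and grips with 20 to 120 N. Pads are 22 mm wide; open, the fingers measure 114 mm over their backs; the gripper's body (76 mm by 85 mm) begins 54 mm behind the grasp point. The pads swing forward as they close: fully open they stand 13 mm farther back than shut.
Start: joints at [68.835, 19.034, -3.707, 83.658, 1.238, 77.344, -5.071], TCP at [0.212, -0.588, 0.405] pointing down, gripper open.
Joint ranges: [-148.97, 148.97], [-28.65, 121.19], [-84.17, 76.75], [9.2, 138.47], [-72.65, 252.65], [3.7, 117.97], [-149.18, 149.18]. Speed limits (degrees/s): [127.2, 127.2, 159.86, 159.86, 180, 180, 180].

### API

Orientations are given as [roll, pitch, yaw] about the fixed x, y, z axes, in that order (R = Rz(yaw) Ry(pitch) Rx(roll)).
In Python, from cell import bot, capture gives the robot as it stands. Calls block until the motion is done:
- bot.move_to(position, orientation): joint-space move of the TCP to a pose.
- bot.movel(position, orientation=None, vel=0.15, force_limit=None): straight line of the TCP; orientation=None keeps the orientation; vel is the mean speed in m/s. With force_limit (N) it stops when the force on the tool has changed by that much, and returns True; else False.
- bot.goto_joints(angles): joint-space move.
- bot.grip(opening): opening from 0.0 (shut) to 1.0 (fully open); the grip force is fixed at half the most; returns when the fingers have stopped.
- bot.pause(seconds).
- bot.inverse_kinematics(position, orientation): joint angles nearest the present ones, or None.
- capture(name): name is "scene" or "top" or "wrist"; returns a dict with "pixels" (420x560x3 uint8, red, green, blue), "mtx" (3x3 intrinsics, pixels), "rvec" (rotation vector, rad) and "tvec" (3), from world to camera coordinates, as OpenCV has them. Camera axes: x right, y down, z forward; pixel columns grow to the right and rows downward; lengths in m; the calibration is good to about 2 mm. A picture is of the moment at which its call begins. There is no depth.
A pose or a line that the arm cannot do raises bot.MotionError and nothing moves.
- bot.finish_job(): hands the job in, once; it reports no verdict.
Readings, each from a call of its own:
- bot.get_t(): time.
- bot.get_q(): joint angles.
- bot.get_qvel(): joint speeds.
- bot.get_tau(): joint torques, N m.
- bot.get_tool_pos(): TCP position.
- bot.get_orientation(): TCP orientation.
- bot.get_contact_force(): force on the tool from outside, world axes, zero at the start.
- bot.get_wrist_torque(): the same for the moment, N m.
- bot.get_width(): opening from 0.0 (shut) to 1.0 (fully open).
Only numpy, scipy, OpenCV 4.12 (cv2) and the standard library are available. Lean on these libraries where they do the work, as an engineer would, in place of code of your own. Each camera call takes 0.05 s, during which the arm holds its last target. There are 200 camera calls.

### The job

The overhead camera is about to record three attenuators beside a reference length. First line the attenuators up on the white mat, one centred and square in each of the three outlined places, and let go of them; then take the upright grip of the sprung telescoping rod, pull the rod out until its pointer is exactly level with the pointer of the length-mark clip on the rail, and hold it there: finish while still holding the rod out, because it springs back when let go. Leave the solder spool and the antenna tower where they are.

Things in the scene. Friction and masses are not known exactly. Their poses are not given: they have to be found in the camera images.
- gauge: fixed gauge with its white mat (135 x 260 mm, no step). Origin on the bench, z up. In its frame: mat x -0.132..0.002, y -0.15..0.11; aluminium rail (60 x 370 mm, 8 high) along y centred at (0.06, 0); on it a steel outer tube, axis x 0.06, height 32 mm, y 0.155 to its mouth at y 0.03, saddles 44 mm high. The rod telescopes out of the mouth towards -y
- rod (a joint): draw of the telescoping rod in m: 0 pushed in, growing as it is pulled out towards the gauge's -y, hard stop at 0.17. An inner spring always pulls it back: about 2.3 N at 0, rising 4.5 N per 100 mm (about 8 N at 0.13), with damping (15 N per m/s); it does not latch
- rod_grip (a point): where to grip the rod: in the upright black grip at its end, 66 mm above the bench, 12 mm under the grip's top. The grip is 16 mm along the rod (gauge y), 26 mm across (gauge x), 22 to 78 mm above the bench; with the rod in it is 45 mm before the tube's mouth. The rod (axis 32 mm high) runs on its +y side: keep fingertips above 40 mm. Grip it along or across the rod. Axes as the gauge's
- rod_pointer (a point): tip of the thin steel pointer on the rod's grip, 24 mm above the bench, 32 mm to the gauge's +x of the rod axis; level along gauge y with the middle of the grip; moves with the rod
- mark_clip: the length mark: small dark clip fixed on the rail's far (+x) edge, 27 mm high, with a thin steel pointer facing the rod's. Origin on the bench below its pointer, axes as the gauge's, 36 mm to gauge +x of the rod axis. The rod is at its mark when the rod pointer's y in the clip's frame is 0 (pointers in line); that is at 0.09 to 0.14 m of draw, different each time
- attenuator_1: coaxial attenuator, lying: dark finned cylinder 20 mm thick (finned part 41 mm long) with a bright connector at each end, 58 mm long over all, 40 to 80 g. Origin under its middle on the bench, z up, its own y is its long axis; either end may lead; it does not roll. Grip it across its 20 mm thickness. All three are alike
- attenuator_2: coaxial attenuator, lying: dark finned cylinder 20 mm thick (finned part 41 mm long) with a bright connector at each end, 58 mm long over all, 40 to 80 g. Origin under its middle on the bench, z up, its own y is its long axis; either end may lead; it does not roll. Grip it across its 20 mm thickness. All three are alike
- attenuator_3: coaxial attenuator, lying: dark finned cylinder 20 mm thick (finned part 41 mm long) with a bright connector at each end, 58 mm long over all, 40 to 80 g. Origin under its middle on the bench, z up, its own y is its long axis; either end may lead; it does not roll. Grip it across its 20 mm thickness. All three are alike
- place_1 (a point): centre of one of the three outlined places on the mat (black outline 66 mm along gauge x, 30 mm along gauge y), at bench height; the places lie in a row along gauge y, 70 mm apart. Any attenuator may go in any place, its long axis along gauge x; axes as the gauge's
- place_2 (a point): centre of one of the three outlined places on the mat (black outline 66 mm along gauge x, 30 mm along gauge y), at bench height; the places lie in a row along gauge y, 70 mm apart. Any attenuator may go in any place, its long axis along gauge x; axes as the gauge's
- place_3 (a point): centre of one of the three outlined places on the mat (black outline 66 mm along gauge x, 30 mm along gauge y), at bench height; the places lie in a row along gauge y, 70 mm apart. Any attenuator may go in any place, its long axis along gauge x; axes as the gauge's
- solder_spool: bystander: black-flanged solder spool, 54 mm wide, 40 mm high, standing; origin under its centre
- tower_array: bystander: small antenna tower with white corner posts, 69 x 64 x 80 mm; origin under its centre
There are look-alikes about, which are no part of the job. What is shaped like the attenuator_3 but red or yellow is not meant.

How it is judged:
By the outcome, as a careful person would: the job done as asked, in the order asked, and still so for the second after the job is handed in, while the arm keeps its last pose, push and grip.
It also fails if it takes over 58 s, if anything falls off the work surface, if the arm or the gripper's body presses on something with over 40 N, if the wrist force passes 120 N, or if a joint passes its speed limit or range.

## Working session

There is one attempt and no reset: what is moved stays moved. The work goes in short steps, each a Python script; the robot and the scene stay as the last script left them, time stands still between calls to the robot, and variables do not carry over. Pictures are saved under pics/ and viewed, about 8 in all and at most 12, crops included, and the job is handed in when it is done.

```bash
ls; mkdir -p pics; python3 - <<'E'
from cell import bot,capture
import cv2,numpy as np
for n in("scene","top"):
    c=capture(n); np.savez(f"{n}0.npz",**c)
    cv2.imwrite(f"pics/{n}0.png",cv2.resize(c["pixels"][:,:,::-1],(800,600),interpolation=cv2.INTER_CUBIC))
    R=cv2.Rodrigues(np.array(c["rvec"],float))[0]; print(n,-R.T@np.ravel(c["tvec"]),R[2],c["mtx"][0])
print(bot.get_t(),bot.get_orientation(),bot.get_width())
E
```

```text
pics
scene [-0.17422653  0.89104394  0.64203094] [ 0.63143952 -0.56395194 -0.53220517] [496.89247409   0.         280.09701999]
top [0.25949594 0.30068643 0.97559329] [ 0.23660479  0.007601   -0.97157625] [443.16632405   0.         280.81761836]
0.1 [-9.00726977e+01 -4.74094951e-03 -1.60129879e+02] 0.9994334316925262
```

View pics/top0.png

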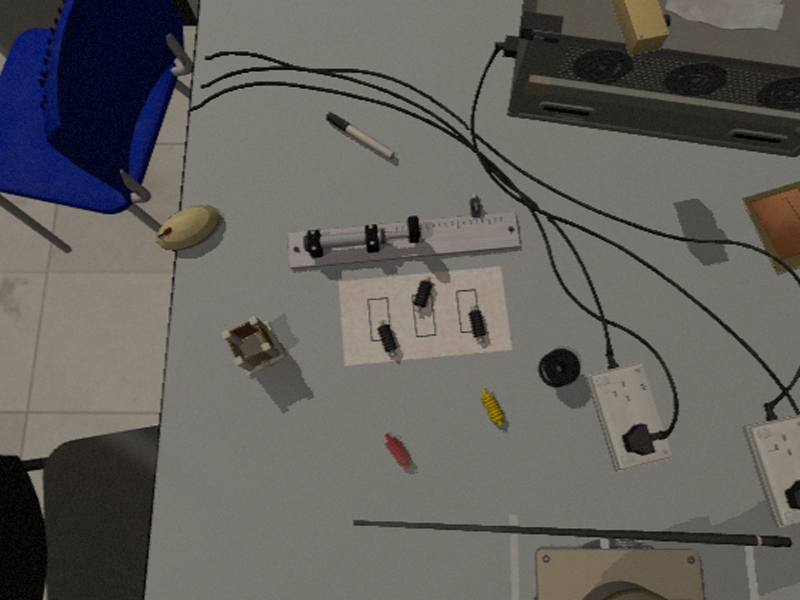

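View pics/scene0.png

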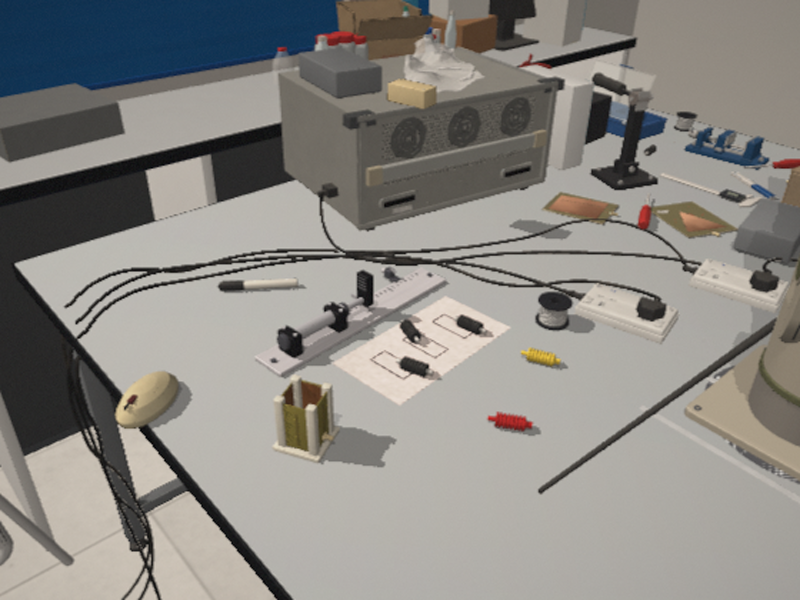

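Top view (800×600): the dark attenuators are at (387,338), (423,293) and (477,323), all on the mat. The outlined places are at about (379,320), (425,312) and (468,311). Look-alikes are red at (397,450) and yellow at (492,407), both rejected by colour. The rod grip is at (414,228), the clip at (476,205), the spool at (559,368) and the tower at (252,345).

```bash
cat > h.py <<'E'
from cell import bot,capture
import cv2,numpy as np
def cam(c):
    R=cv2.Rodrigues(np.array(c["rvec"],float))[0]; t=np.ravel(c["tvec"]); return R,t,np.array(c["mtx"],float)
def ray(c,uv,z):
    R,t,K=cam(c); C=-R.T@t
    d=(R.T@np.linalg.inv(K)@np.c_[np.atleast_2d(uv),np.ones(len(np.atleast_2d(uv)))].T).T
    return C+d*((z-C[2])/d[:,2])[:,None]
def proj(c,P):
    R,t,K=cam(c); q=(K@(R@np.atleast_2d(P).T+t[:,None])).T; return q[:,:2]/q[:,2:]
def rect(c,z,x0,x1,y0,y1,s=2000.):
    # metric image: row 0 = x1 (far), col 0 = y1 (left); s px/m
    W,H=int((y1-y0)*s),int((x1-x0)*s)
    w=np.array([[x1,y1,z],[x1,y0,z],[x0,y0,z],[x0,y1,z]])
    M=cv2.getPerspectiveTransform(proj(c,w).astype(np.float32),np.float32([[0,0],[W,0],[W,H],[0,H]]))
    return cv2.warpPerspective(c["pixels"],M,(W,H),flags=cv2.INTER_CUBIC)
DOWN=lambda yaw:[-90,0,yaw]   # tool along -z
E
python3 - <<'E'
from h import *
c=dict(np.load("top0.npz"))
k=.7
for n,z,p in [("mat",0,[(340,280),(500,267),(511,350),(346,364)]),("att",.01,[(387,338),(423,293),(477,323)]),("grip",.078,[(414,222)]),("spool",.04,[(559,365)]),("tower",.08,[(250,340)])]:
    print(n,ray(c,np.array(p)*k,z)[:,:2].round(3).tolist())
from scipy.spatial.transform import Rotation as Ro
R=Ro.from_euler("xyz",bot.get_orientation(),degrees=True).as_matrix(); print(R.round(2))
w=capture("wrist"); Rw,t,K=cam(w); C=-Rw.T@t; print("cam in tool",R.T@(C-bot.get_tool_pos()),(Rw@R).round(2),K[0,0])
E
```

```text
mat [[0.512, 0.406], [0.534, 0.151], [0.401, 0.138], [0.378, 0.393]]
att [[0.417, 0.33], [0.489, 0.274], [0.441, 0.191]]
grip [[0.582, 0.289]]
spool [[0.373, 0.074]]
tower [[0.402, 0.524]]
[[-0.94 -0.    0.34]
 [-0.34  0.   -0.94]
 [ 0.   -1.   -0.  ]]
cam in tool [-0.06975044  0.03079538  0.00085499] [[ 0.    0.    1.  ]
 [ 0.96 -0.28  0.  ]
 [ 0.28  0.96 -0.  ]] 349.1642124159503
```

```bash
python3 - <<'E'
from h import *
for yaw in(5,-175):
    for z in(.45,.32,.18): print(yaw,z,np.round(bot.inverse_kinematics([.47,.27,z],DOWN(yaw)) or 0,0).tolist() if bot.inverse_kinematics([.47,.27,z],DOWN(yaw)) is not None else None)
try:
    bot.move_to([.46,.27,.36],DOWN(-175))
except Exception as e: print(e)
print(bot.get_t(),bot.get_tool_pos(),bot.get_contact_force())
c=capture("wrist"); np.savez("w0.npz",**c)
cv2.imwrite("pics/w0.png",cv2.resize(c["pixels"][:,:,::-1],(800,600),interpolation=cv2.INTER_CUBIC))
E
```

```text
Traceback (most recent call last):
ValueError: The truth value of an array with more than one element is ambiguous. Use a.any() or a.all()
```

```bash
python3 - <<'E'
from h import *
for yaw in(5,-175,-85,95):
    for z in(.45,.32,.18):
        q=bot.inverse_kinematics([.47,.27,z],DOWN(yaw)); print(yaw,z,None if q is None else np.round(q).tolist())
try:
    bot.move_to([.46,.27,.36],DOWN(-175))
except Exception as e: print(e)
print(bot.get_t(),bot.get_tool_pos(),bot.get_contact_force())
c=capture("wrist"); np.savez("w0.npz",**c)
cv2.imwrite("pics/w0.png",cv2.resize(c["pixels"][:,:,::-1],(800,600),interpolation=cv2.INTER_CUBIC))
E
```

```text
5 0.45 [17.0, 16.0, -61.0, 90.0, 14.0, 82.0, 50.0]
5 0.32 [11.0, 21.0, -55.0, 100.0, 18.0, 68.0, 47.0]
5 0.18 [18.0, 43.0, -67.0, 106.0, 45.0, 63.0, 29.0]
-175 0.45 [26.0, 23.0, -76.0, 90.0, 22.0, 85.0, -136.0]
-175 0.32 [22.0, 29.0, -71.0, 100.0, 29.0, 72.0, -141.0]
-175 0.18 [11.0, 35.0, -56.0, 106.0, 35.0, 57.0, -145.0]
-85 0.45 [17.0, 16.0, -61.0, 90.0, 14.0, 82.0, -40.0]
-85 0.32 [15.0, 23.0, -60.0, 100.0, 21.0, 69.0, -46.0]
-85 0.18 [13.0, 37.0, -60.0, 106.0, 38.0, 59.0, -57.0]
95 0.45 [23.0, 20.0, -71.0, 90.0, 19.0, 84.0, 136.0]
95 0.32 [22.0, 29.0, -71.0, 100.0, 29.0, 72.0, 129.0]
95 0.18 [21.0, 46.0, -72.0, 106.0, 49.0, 66.0, 116.0]
3.2833 [0.46045051 0.26942101 0.35988559] [-0.24521299  0.23737592 -0.16283933]
```

View pics/w0.png

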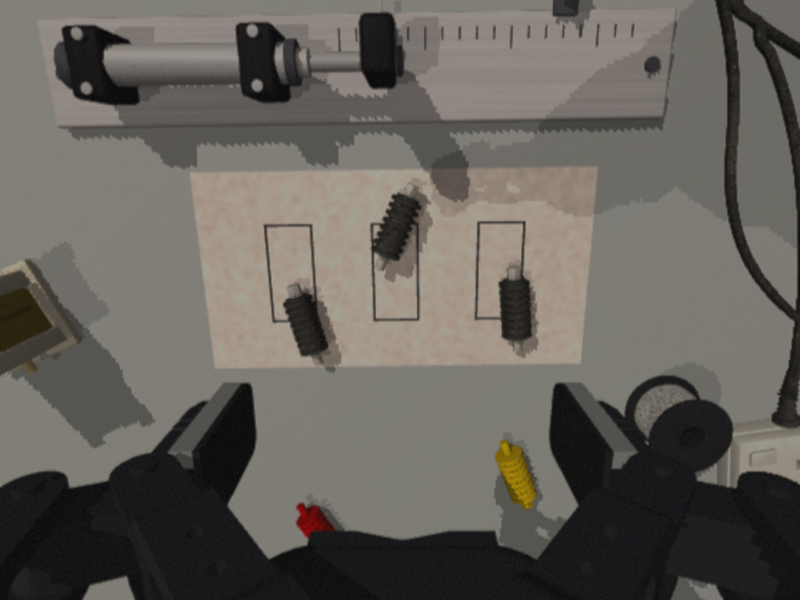

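The wrist view shows the three black attenuators at (306,322), (397,226) and (515,307). The outlines are centred near (292,273), (395,272) and (500,270). The mat corners are (191,173), (597,167), (580,363) and (215,368). Red and yellow are clearly excluded.

```bash
cat > meas.py <<'E'
from h import *
B=(.34,.58,.10,.44); S=2000.
def px2w(p): p=np.atleast_2d(p); return np.c_[B[1]-p[:,1]/S,B[3]-p[:,0]/S]
def matpose(c):
    im=rect(c,0,*B); g=im.astype(int)
    m=((g[:,:,0]-g[:,:,2]>8)&(g.sum(2)>300)).astype(np.uint8)
    m=cv2.morphologyEx(m,cv2.MORPH_OPEN,np.ones((9,9)))
    m=cv2.morphologyEx(m,cv2.MORPH_CLOSE,np.ones((61,61)))
    k=max(cv2.findContours(m,0,2)[0],key=cv2.contourArea)
    r=cv2.minAreaRect(k); b=px2w(cv2.boxPoints(r)); ctr=b.mean(0)
    e=[b[1]-b[0],b[2]-b[1]]; e=max(e,key=np.linalg.norm); e=e*np.sign(e[1])
    yaw=np.arctan2(-e[0],e[1]); 
    R=np.array([[np.cos(yaw),-np.sin(yaw)],[np.sin(yaw),np.cos(yaw)]])
    return ctr-R@[-.065,-.02],np.degrees(yaw),R,np.array(r[1])/S
def atts(c):
    im=rect(c,.01,*B); mx=im.max(2)
    m=(mx<70).astype(np.uint8); m=cv2.morphologyEx(m,cv2.MORPH_OPEN,np.ones((17,17)))
    m=cv2.morphologyEx(m,cv2.MORPH_CLOSE,np.ones((9,9)))
    out=[]
    for k in cv2.findContours(m,0,2)[0]:
        r=cv2.minAreaRect(k); s=np.array(r[1])/S
        if not(.030<max(s)<.055 and .014<min(s)<.030): continue
        b=px2w(cv2.boxPoints(r)); e=max([b[1]-b[0],b[2]-b[1]],key=np.linalg.norm)
        out.append((b.mean(0),np.degrees(np.arctan2(e[1],e[0]))%180,s))
    return out
def lines(c,o,R):
    im=cv2.cvtColor(rect(c,0,*B),cv2.COLOR_RGB2GRAY)
    bh=cv2.morphologyEx(im,cv2.MORPH_BLACKHAT,np.ones((9,9)))>35
    big=cv2.dilate(cv2.morphologyEx((im<80).astype(np.uint8),cv2.MORPH_OPEN,np.ones((13,13))),np.ones((41,41)))
    v,u=np.nonzero(bh&(big==0)); g=(px2w(np.c_[u,v])-o)@R
    return g[(g[:,0]>-.125)&(g[:,0]<-.005)&(abs(g[:,1]+.02)<.12)]
if __name__=="__main__":
    import sys
    for f in sys.argv[1:]:
        c=dict(np.load(f)); o,y,R,s=matpose(c); print(f,o.round(4),round(y,2),s.round(4))
        for a in atts(c): print(" att",a[0].round(4),round(a[1],1),a[2].round(4),"gauge",((a[0]-o)@R).round(4))
        g=lines(c,o,R)
        for i in(0,1):
            h,e=np.histogram(g[:,i],bins=np.arange(-.15,.11,.001)); print(" ","xy"[i],[(round(a*1e3+.5),n) for a,n in zip(e,h) if n>(40 if i==0 else 40)])
E
python3 meas.py w0.npz top0.npz
```

```text
w0.npz [0.5255 0.299 ] 0.0 [0.239 0.322]
 att [0.4171 0.3303] 15.9 [0.043  0.0218] gauge [-0.1084  0.0313]
 att [0.44   0.1914] 10.1 [0.0432 0.0202] gauge [-0.0855 -0.1076]
 att [0.4884 0.2753] 163.3 [0.0186 0.0423] gauge [-0.0371 -0.0237]
 att [0.568  0.3568] 90.0 [0.024  0.0355] gauge [0.0425 0.0578]
  x [(-102, np.int64(78)), (-101, np.int64(100)), (-100, np.int64(66)), (-95, np.int64(50)), (-76, np.int64(42)), (-74, np.int64(42)), (-71, np.int64(44)), (-70, np.int64(45)), (-45, np.int64(44)), (-44, np.int64(72)), (-43, np.int64(107)), (-42, np.int64(99)), (-41, np.int64(59)), (-30, np.int64(53)), (-29, np.int64(94)), (-28, np.int64(81))]
  y [(-108, np.int64(73)), (-107, np.int64(79)), (-83, np.int64(48)), (-82, np.int64(90)), (-81, np.int64(92)), (-80, np.int64(84)), (-79, np.int64(93)), (-78, np.int64(104)), (-77, np.int64(76)), (-43, np.int64(54)), (-42, np.int64(83)), (-41, np.int64(76)), (-40, np.int64(78)), (-39, np.int64(41)), (-13, np.int64(54)), (-12, np.int64(91)), (-11, np.int64(83)), (-10, np.int64(47)), (30, np.int64(50)), (31, np.int64(81)), (32, np.int64(89)), (33, np.int64(61)), (59, np.int64(97)), (60, np.int64(95)), (61, np.int64(94)), (62, np.int64(91)), (63, np.int64(59))]
top0.npz [0.5485 0.2857] 4.09 [0.1986 0.295 ]
 att [0.4189 0.3294] 19.2 [0.0435 0.0204] gauge [-0.1262  0.0529]
 att [0.4421 0.1907] 8.9 [0.0418 0.0202] gauge [-0.113  -0.0871]
 att [0.4889 0.2741] 160.8 [0.0213 0.0436] gauge [-0.0603 -0.0073]
 att [0.5678 0.3505] 90.0 [0.0245 0.033 ] gauge [0.0238 0.0633]
  x [(-124, np.int64(116)), (-123, np.int64(71)), (-62, np.int64(74)), (-61, np.int64(118)), (-60, np.int64(85)), (-58, np.int64(62)), (-57, np.int64(99)), (-56, np.int64(80))]
  y [(-61, np.int64(57)), (-60, np.int64(56)), (-20, np.int64(51)), (80, np.int64(71))]
```

```bash
cat > fit.py <<'E'
from h import *
from scipy.optimize import least_squares
c=dict(np.load("w0.npz")); gray=cv2.cvtColor(c["pixels"],cv2.COLOR_RGB2GRAY)
def ref(p): return cv2.cornerSubPix(gray,np.float32(np.array(p)*.7).reshape(-1,1,2),(4,4),(-1,-1),(3,40,.01)).reshape(-1,2)
matp=ref([(191,173),(597,167),(580,363),(215,368)])
# outline corners: place k (0=+y), sign x, sign y
P=[(265,226,0,1,1),(311,225,0,1,-1),(273,322,0,-1,1),(374,320,1,-1,1),(418,319,1,-1,-1),(478,222,2,1,1),(524,222,2,1,-1),(476,318,2,-1,1)]
pp=ref([p[:2] for p in P]); print((pp/.7-[p[:2] for p in P]).round(1).tolist())
mw=ray(c,matp,0)[:,:2]; pw=ray(c,pp,0)[:,:2]
mg=np.array([[.0025,.11],[.0025,-.15],[-.1325,-.15],[-.1325,.11]])
def model(v):
    R=np.array([[np.cos(v[2]),-np.sin(v[2])],[np.sin(v[2]),np.cos(v[2])]])
    pl=np.array([[v[3]+s*.033,v[4]+(1-k)*.07+t*.015] for _,_,k,s,t in P])
    return v[:2]+mg@R.T, v[:2]+pl@R.T
f=lambda v:np.r_[(model(v)[0]-mw).ravel(),(model(v)[1]-pw).ravel()]
r=least_squares(f,[.53,.27,.08,-.065,-.02],x_scale=.01,loss="soft_l1",f_scale=.002); v=r.x
print(v.round(4),np.degrees(v[2]).round(2)); print((f(v)*1e3).reshape(-1,2).round(1).tolist())
R=np.array([[np.cos(v[2]),-np.sin(v[2])],[np.sin(v[2]),np.cos(v[2])]])
print("places",[(v[:2]+R@[v[3],v[4]+(1-k)*.07]).round(4).tolist() for k in range(3)])
E
python3 fit.py
```

```text
[[-1.2, -1.2], [-0.3, -0.6], [0.3, -0.5], [-0.3, -0.3], [-0.2, 0.2], [-0.4, -0.4], [-0.2, -0.8], [-1.1, 0.4]]
[ 0.5195  0.2988  0.0965 -0.0656 -0.0193] 5.53
[[-1.7, 2.7], [0.3, -0.8], [0.1, -0.3], [1.1, -0.6], [0.0, -0.7], [-0.0, 0.2], [0.9, 0.2], [0.3, -0.1], [0.2, 0.5], [-0.7, -0.2], [-0.7, 0.1], [0.0, 0.1]]
places [[0.4492, 0.343], [0.456, 0.2733], [0.4627, 0.2036]]
```

```bash
cat >> h.py <<'E'
def pick_place(src,a,dst,b,zg=.176,zp=.177,op=.5):
    bot.move_to([*src,.25],DOWN(a)); 
    hit=bot.movel([*src,zg],vel=.12,force_limit=12)
    print("down",hit,np.round(bot.get_tool_pos(),4)); bot.grip(0.0); w=bot.get_width()
    bot.movel([*src,.235],vel=.15); print("width",round(w,3),round(bot.get_width(),3))
    if bot.get_width()<.1: return False
    bot.movel([*dst,.235],DOWN(b),vel=.12)
    hit=bot.movel([*dst,zp],vel=.08,force_limit=10); print("place",hit,np.round(bot.get_tool_pos(),4))
    bot.grip(op); bot.movel([*dst,.25],vel=.15); print("t",bot.get_t()); return True
E
python3 - <<'E'
from h import *
print(bot.tcp_to_tips); bot.grip(.5); print(bot.get_t())
pick_place((.418,.330),17.5,(.4492,.343),5.6)
c=capture("top"); np.savez("top1.npz",**c)
E
python3 meas.py top1.npz | grep att
```

```text
0.1734
3.825
down False [0.4181 0.3304 0.1765]
width 0.219 0.217
place True [0.4488 0.3426 0.177 ]
t 10.2083
```

```bash
python3 - <<'E'
from h import *
pick_place((.4887,.2747),-18,(.456,.2733),5.6,zp=.1775) and pick_place((.441,.191),9.5,(.4627,.2036),5.6,zp=.1775)
bot.move_to([.43,.24,.36],DOWN(5.6)); print(bot.get_t())
c=capture("wrist"); np.savez("w1.npz",**c); c2=capture("top"); np.savez("top1.npz",**c2)
cv2.imwrite("pics/w1.png",cv2.resize(c["pixels"][:,:,::-1],(800,600),interpolation=cv2.INTER_CUBIC))
E
python3 meas.py w1.npz top1.npz | grep att
```

```text
down False [0.4887 0.2752 0.1765]
width 0.218 0.221
place True [0.4555 0.273  0.177 ]
t 14.5833
down False [0.4411 0.1916 0.1764]
width 0.21 0.219
place True [0.4621 0.2034 0.1769]
t 18.75
19.3
 att [0.449  0.3416] 5.7 [0.042  0.0198] gauge [-0.0765  0.0511]
 att [0.4553 0.2721] 4.7 [0.0412 0.0192] gauge [-0.0702 -0.0184]
 att [0.4626 0.2025] 4.4 [0.0415 0.0193] gauge [-0.0629 -0.088 ]
 att [0.4487 0.3408] 4.1 [0.0414 0.0195] gauge [-0.0659  0.0476]
```

View pics/w1.png

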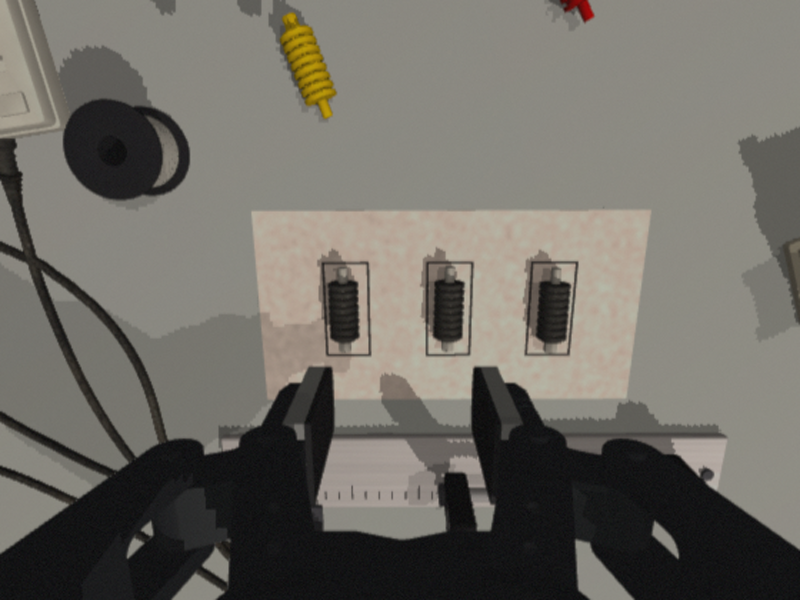

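All three attenuators lie inside their outlines at (343,309), (449,309) and (554,309). Next I'll check the centring numerically, and get the clip from the top view.

```bash
python3 - <<'E'
from h import *
import meas
c=dict(np.load("w1.npz")); gray=cv2.cvtColor(c["pixels"],cv2.COLOR_RGB2GRAY)
P=[[(322,263),(368,263),(370,355),(326,356)],[(427,263),(473,263),(470,355),(427,355)],[(531,263),(577,262),(571,354),(526,355)]]
A=meas.atts(c)
for p in P:
    q=cv2.cornerSubPix(gray,np.float32(np.array(p)*.7).reshape(-1,1,2),(3,3),(-1,-1),(3,40,.01)).reshape(-1,2)
    w=ray(c,q,0)[:,:2]; d=(w[0]+w[1]-w[2]-w[3])*-1; yaw=np.degrees(np.arctan2(d[1],d[0]))
    m=w.mean(0); a=min(A,key=lambda a:np.linalg.norm(a[0]-m)); print(m.round(4),round(yaw,1),"att-place",((a[0]-m)*1e3).round(1),round(a[1],1), "size",np.linalg.norm(w[0]-w[1]).round(4),np.linalg.norm(w[0]-w[3]).round(4))
c=dict(np.load("top0.npz"))
im=rect(c,.024,.53,.66,.14,.34,4000); cv2.imwrite("pics/clip.png",im[:,:,::-1])
E
```

```text
[0.4638 0.2037] 5.7 att-place [-1.2 -1.1] 4.4 size 0.0307 0.0661
[0.4568 0.2731] 6.8 att-place [-1.5 -1. ] 4.7 size 0.0325 0.0667
[0.4493 0.3425] 7.0 att-place [-0.3 -0.9] 5.7 size 0.0334 0.0689
```

View pics/clip.png

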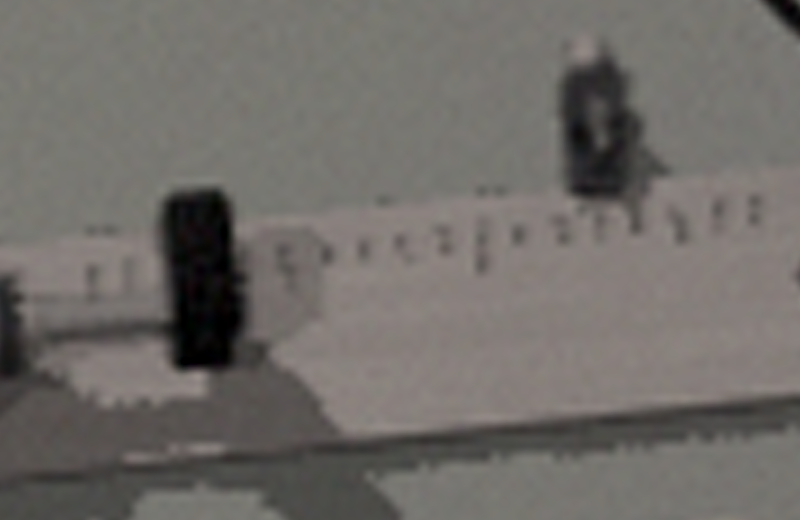

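Clip body is at crop (597,130), to the right of the grip at (200,280), but its thin pointer isn't resolved from above. I'll check IK for the rod and take a close wrist view with the camera on the far side.

```bash
python3 - <<'E'
from h import *
for yaw in(-174.4,5.6,-84.4,95.6):
  for p in([.59,.22,.30],[.581,.290,.3],[.581,.290,.221],[.588,.22,.221],[.594,.151,.221]):
    q=bot.inverse_kinematics(p,DOWN(yaw)); print(yaw,p,None if q is None else np.round(q).tolist())
bot.move_to([.59,.22,.31],DOWN(-174.4)); print(bot.get_t(),bot.get_q().round() )
c=capture("wrist"); np.savez("w2.npz",**c)
cv2.imwrite("pics/w2.png",cv2.resize(c["pixels"][:,:,::-1],(800,600),interpolation=cv2.INTER_CUBIC))
E
```

```text
-174.4 [0.59, 0.22, 0.3] [-64.0, 33.0, 55.0, 92.0, -29.0, 69.0, -88.0]
-174.4 [0.581, 0.29, 0.3] [-69.0, 36.0, 54.0, 89.0, -31.0, 71.0, -93.0]
-174.4 [0.581, 0.29, 0.221] [-68.0, 43.0, 54.0, 93.0, -38.0, 65.0, -89.0]
-174.4 [0.588, 0.22, 0.221] [-57.0, 35.0, 43.0, 96.0, -26.0, 60.0, -90.0]
-174.4 [0.594, 0.151, 0.221] [-51.0, 33.0, 43.0, 98.0, -25.0, 59.0, -84.0]
5.6 [0.59, 0.22, 0.3] [19.0, 38.0, -62.0, 88.0, 34.0, 75.0, 49.0]
5.6 [0.581, 0.29, 0.3] [9.0, 39.0, -58.0, 85.0, 34.0, 75.0, 44.0]
5.6 [0.581, 0.29, 0.221] [7.0, 43.0, -54.0, 88.0, 36.0, 68.0, 42.0]
5.6 [0.588, 0.22, 0.221] [16.0, 42.0, -57.0, 92.0, 37.0, 67.0, 47.0]
5.6 [0.594, 0.151, 0.221] [25.0, 41.0, -59.0, 94.0, 38.0, 67.0, 52.0]
-84.4 [0.59, 0.22, 0.3] [9.0, 31.0, -45.0, 88.0, 22.0, 70.0, -34.0]
-84.4 [0.581, 0.29, 0.3] [1.0, 33.0, -44.0, 85.0, 23.0, 71.0, -40.0]
-84.4 [0.581, 0.29, 0.221] [-1.0, 37.0, -41.0, 89.0, 26.0, 64.0, -42.0]
-84.4 [0.588, 0.22, 0.221] [6.0, 35.0, -41.0, 92.0, 25.0, 63.0, -36.0]
-84.4 [0.594, 0.151, 0.221] [14.0, 34.0, -42.0, 95.0, 25.0, 62.0, -30.0]
95.6 [0.59, 0.22, 0.3] [26.0, 52.0, -81.0, 87.0, 51.0, 84.0, 129.0]
95.6 [0.581, 0.29, 0.3] [18.0, 53.0, -80.0, 84.0, 52.0, 85.0, 124.0]
95.6 [0.581, 0.29, 0.221] [17.0, 56.0, -75.0, 88.0, 55.0, 79.0, 123.0]
95.6 [0.588, 0.22, 0.221] [25.0, 56.0, -76.0, 91.0, 55.0, 78.0, 127.0]
95.6 [0.594, 0.151, 0.221] [33.0, 55.0, -78.0, 94.0, 55.0, 78.0, 133.0]
21.6667 [-64.  33.  54.  92. -28.  70. -88.]
```

View pics/w2.png

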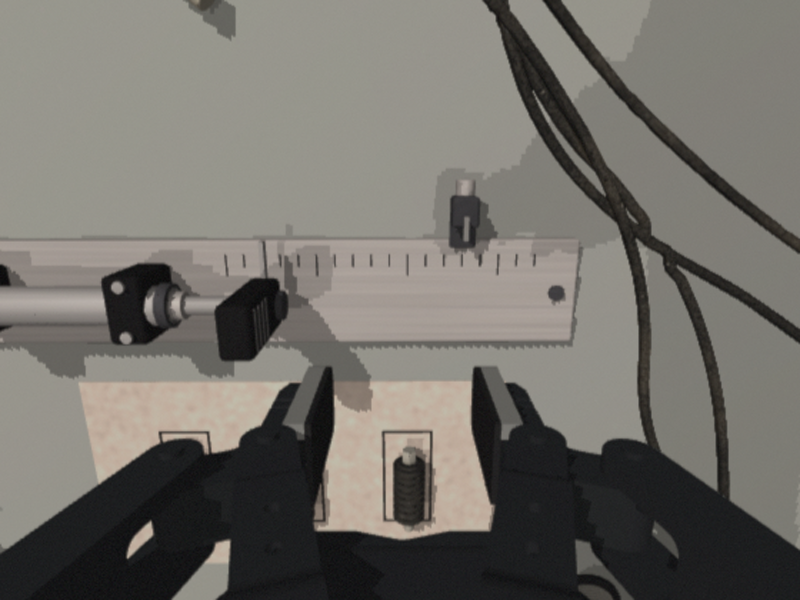

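Rod pointer is the thin light line at about (264,250); the clip pointer is at about (466,228). I'll zoom in on both.

```bash
python3 - <<'E'
from h import *
c=dict(np.load("w2.npz")); im=c["pixels"][110:200,150:350]
cv2.imwrite("pics/w2z.png",cv2.resize(im[:,:,::-1],(800,360),interpolation=cv2.INTER_NEAREST))
E
```

```text
(no output)
```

View pics/w2z.png

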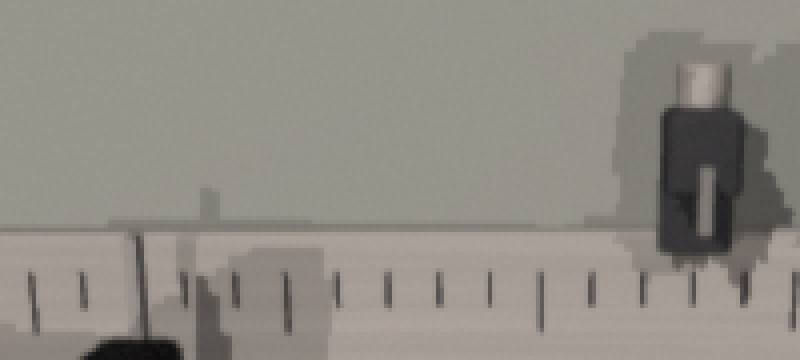

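```bash
python3 - <<'E'
from h import *
c=dict(np.load("w2.npz"))
p=ray(c,[(150+136/4,110+232/4),(150+706/4,110+236/4),(150+706/4,110+175/4)],.024)[:,:2]; print(p.round(4))
a=np.radians(5.6); R=np.array([[np.cos(a),-np.sin(a)],[np.sin(a),np.cos(a)]])
print("clip-rod in gauge",((p[1]-p[0])@R).round(4)); print("pointer in gauge",((p-[.5195,.2988])@R).round(4))
# rail far edge yaw & ticks
t=ray(c,[(150+32/4,110+272/4),(150+743/4,110+272/4)],.008)[:,:2]; d=t[0]-t[1]; print("tick yaw",np.degrees(np.arctan2(-d[0],d[1])),np.linalg.norm(d))
E
```

```text
[[0.6122 0.2929]
 [0.6217 0.1889]
 [0.6328 0.1904]]
clip-rod in gauge [-0.0007 -0.1045]
pointer in gauge [[ 0.0917 -0.0149]
 [ 0.091  -0.1193]
 [ 0.1021 -0.1189]]
tick yaw 5.620712648202669 0.1395669034744475
```

```bash
python3 - <<'E'
from h import *
a=np.radians(5.62); d=np.array([np.sin(a),-np.cos(a)])
bot.grip(.4); g=np.array([.5807,.2898])
bot.move_to([*g,.30],DOWN(-174.4)); print(bot.movel([*g,.221],vel=.1,force_limit=12),bot.get_tool_pos())
bot.grip(0.0); print("w",bot.get_width(),bot.get_contact_force())
p=np.array(bot.get_tool_pos())[:2]
print(bot.movel([*(g+d*.1045),.221],vel=.06,force_limit=40)); bot.pause(.3)
print(bot.get_tool_pos(),bot.get_width(),bot.get_contact_force(),bot.get_t())
c=capture("wrist"); np.savez("w3.npz",**c)
im=c["pixels"][100:280,180:380]
cv2.imwrite("pics/w3z.png",cv2.resize(im[:,:,::-1],None,fx=3,fy=3,interpolation=cv2.INTER_NEAREST))
R=cv2.Rodrigues(c["rvec"])[0]; print(proj(c,[[.6217,.1889,.024]]))
E
```

```text
False [0.58101354 0.28981648 0.22160968]
w 0.18226627380529914 [-0.83532656  2.57523124  5.66422227]
False
[0.59120729 0.1876456  0.22190339] 0.17608601065866614 [-0.48295429  6.27672843  5.78085259] 25.775
[[284.75840004 195.2493498 ]]
```

View pics/w3z.png

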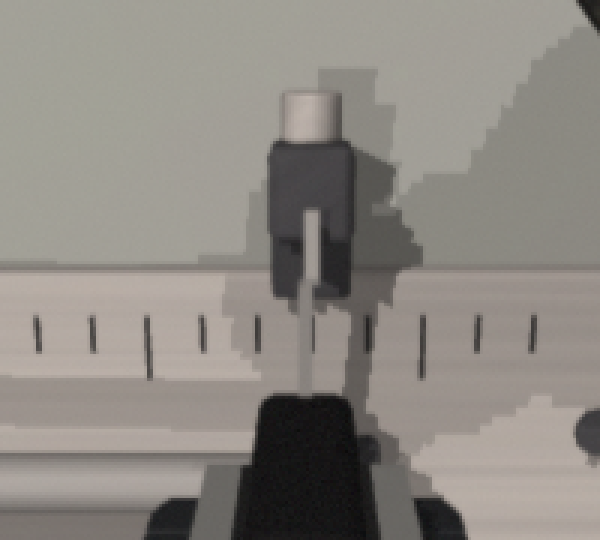

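Pointers are nearly level: rod pointer at zoom x≈305, clip pointer at x≈312, so about 1.1 mm still to pull. I'll measure sub-pixel and correct.

```bash
cat > ptr.py <<'E'
from h import *
def cen(c,rows,lo,hi,dark):
    g=cv2.cvtColor(c["pixels"],cv2.COLOR_RGB2GRAY).astype(float); pts=[]
    for r in rows:
        s=g[r,lo:hi]; w=(s-np.median(s))*(1 if not dark else -1); w=np.clip(w-.3*w.max(),0,None)
        pts.append((lo+(w*np.arange(hi-lo)).sum()/w.sum(),r))
    return np.array(pts)
def report(c):
    a=np.radians(5.62); ey=np.array([-np.sin(a),np.cos(a)])
    clip=cen(c,range(173,192),276,294,False); rod=cen(c,range(198,228),274,290,True)
    yc=ray(c,clip,.024)[:,:2]@ey; yr=ray(c,rod,.024)[:,:2]@ey
    print("clip px",clip[[0,-1],0].round(2),"rod px",rod[[0,10,-1],0].round(2),"y mm",np.round([yc.mean()*1e3,yc.std()*1e3,yr.mean()*1e3,yr.std()*1e3],2))
    return np.median(yr)-np.median(yc)
E
python3 - <<'E'
from ptr import *
c=dict(np.load("w3.npz")); print(report(c)*1e3)
g=cv2.cvtColor(c["pixels"],cv2.COLOR_RGB2GRAY)
for r in(175,185,191,197,200,205,215,225): print(r,g[r,272:296].tolist())
E
```

```text
clip px [283.4  283.41] rod px [283.69 283.93 281.27] y mm [1.2778e+02 3.0000e-02 1.2802e+02 5.9000e-01]
0.06518122807971927
175 [68, 71, 71, 71, 69, 68, 68, 71, 77, 115, 151, 155, 155, 147, 101, 60, 54, 59, 66, 66, 67, 68, 65, 57]
185 [57, 59, 58, 59, 58, 59, 58, 58, 58, 104, 151, 155, 155, 149, 102, 51, 40, 40, 39, 39, 38, 39, 41, 38]
191 [58, 58, 59, 58, 59, 59, 60, 59, 69, 111, 150, 153, 154, 148, 101, 52, 40, 40, 40, 37, 39, 39, 39, 39]
197 [59, 57, 58, 57, 57, 59, 66, 97, 127, 131, 130, 126, 84, 61, 60, 60, 59, 59, 58, 57, 55, 39, 40, 40]
200 [143, 142, 141, 137, 97, 90, 94, 111, 128, 130, 133, 127, 102, 92, 91, 92, 91, 92, 91, 89, 91, 89, 89, 90]
205 [145, 146, 146, 146, 146, 143, 141, 126, 131, 130, 130, 126, 100, 141, 143, 143, 143, 146, 146, 146, 146, 146, 146, 145]
215 [148, 149, 148, 149, 150, 147, 147, 140, 131, 132, 132, 125, 85, 143, 149, 147, 148, 149, 148, 150, 150, 149, 149, 142]
225 [151, 150, 150, 151, 150, 150, 148, 140, 131, 131, 132, 133, 145, 150, 149, 149, 150, 149, 150, 151, 150, 149, 144, 102]
```

```bash
cat > ptr.py <<'E'
from h import *
def edge(s,lo):  # bright bar on dark ground: sub-pixel centre of coverage
    s=s.astype(float); b=np.percentile(s,30); w=np.clip((s-b)/(np.percentile(s,90)-b),0,1); w[w<.12]=0
    return lo+(w*np.arange(len(s))).sum()/w.sum()
def report(c):
    g=cv2.cvtColor(c["pixels"],cv2.COLOR_RGB2GRAY); a=np.radians(5.62); ey=np.array([-np.sin(a),np.cos(a)])
    cl=np.median([edge(g[r,274:291],274) for r in range(183,191)]); ro=np.median([edge(g[r,274:291],274) for r in(196,197)])
    y=ray(c,[(cl,187),(ro,196.5)],.024)[:,:2]@ey
    print("clip,rod px",round(cl,2),round(ro,2),"rod-clip mm",((y[1]-y[0])*1e3).round(2)); return y[1]-y[0]
E
python3 - <<'E'
from ptr import *
e=report(dict(np.load("w3.npz"))); e=.0010 if not .0005<e<.0016 else e
a=np.radians(5.62); d=np.array([np.sin(a),-np.cos(a)]); cmd=np.array([.5807,.2898])+d*(.1045+e)
bot.movel([*cmd,.221],vel=.02); bot.pause(.4); print(bot.get_tool_pos())
c=capture("wrist"); np.savez("w4.npz",**c); report(c)
g=cv2.cvtColor(c["pixels"],cv2.COLOR_RGB2GRAY)
for r in(185,191,195,196,197,198,205,215): print(r,g[r,272:296].tolist())
print(cmd,bot.get_t())
E
```

```text
clip,rod px 283.48 281.4 rod-clip mm 1.01
[0.59130912 0.18667082 0.22192017]
clip,rod px 281.33 281.39 rod-clip mm -0.04
185 [59, 60, 60, 59, 58, 56, 59, 104, 150, 155, 155, 149, 102, 51, 42, 40, 40, 40, 38, 39, 38, 39, 45, 71]
191 [60, 60, 60, 60, 61, 60, 69, 110, 150, 155, 154, 148, 101, 50, 40, 40, 39, 39, 39, 39, 41, 38, 46, 71]
195 [59, 59, 59, 60, 59, 60, 65, 99, 128, 132, 131, 127, 86, 64, 60, 59, 56, 47, 46, 38, 36, 40, 45, 77]
196 [56, 59, 60, 59, 60, 60, 65, 98, 128, 132, 132, 126, 85, 64, 59, 59, 60, 57, 53, 47, 41, 38, 45, 78]
197 [58, 60, 58, 59, 59, 59, 66, 98, 128, 131, 132, 126, 84, 63, 59, 59, 58, 59, 56, 54, 42, 40, 49, 80]
198 [66, 65, 59, 58, 60, 57, 65, 99, 128, 131, 131, 126, 84, 62, 59, 59, 57, 56, 55, 57, 48, 52, 59, 92]
205 [146, 147, 145, 144, 141, 123, 142, 139, 132, 132, 132, 133, 142, 143, 144, 147, 145, 147, 145, 146, 146, 146, 138, 100]
215 [150, 149, 150, 149, 149, 149, 147, 141, 132, 133, 132, 133, 145, 149, 149, 150, 149, 150, 150, 149, 150, 143, 100, 96]
[0.59103228 0.18480066] 26.525
```

```bash
python3 - <<'E'
from ptr import *
bot.pause(1.0); c=capture("wrist"); report(c); print(bot.get_width(),bot.get_contact_force())
s=capture("scene")["pixels"][150:330,120:460]; w=c["pixels"]
v=np.vstack([cv2.resize(s,(560,296)),w[:280]]); cv2.imwrite("pics/fin.png",v[:,:,::-1]); 
E
```

```text
clip,rod px 281.29 281.39 rod-clip mm -0.05
0.17611971961124112 [-0.81659229  7.37558147  5.72359515]
```

View pics/fin.png

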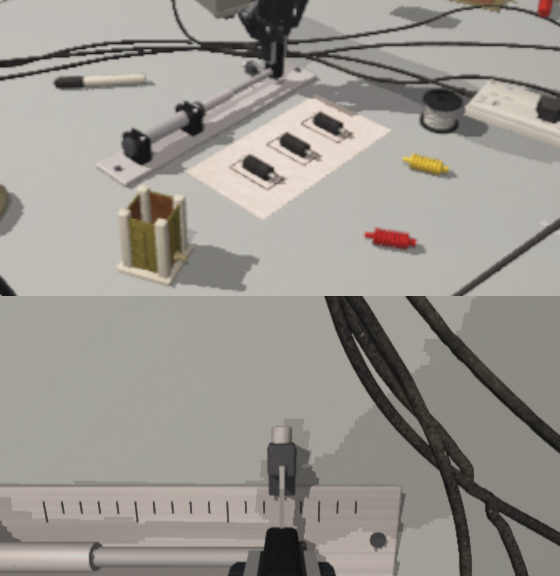

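The attenuators sit in their outlines, the pointers are in line at (282,490), and the tower and spool haven't moved. Handing in.

```bash
python3 -c "
from cell import bot
bot.finish_job()"
```

```text
the job is handed in; nothing more can be done
```

The three black attenuators are lined up in the three outlined places and released. The rod is drawn out about 105 mm, level with the length mark and still held. The job was handed in at about 28 s of the 58 s.

**Rod:** The last wrist image put the rod pointer 0.05 mm from the clip pointer. It stayed there over a 1 s hold, with about 7 N of pull.

**Attenuators:** They measured within about 1–2 mm of centre. Angles agreed to within about 1–2.5° of the outline angles in that image. Some of that is measurement noise: those outline angles spread from 5.7° to 7.0°, while the rail ticks gave 5.6°. I did not re-adjust any of them.

**Checks that fell short:**
- My automatic mat segmentation failed, so I picked the outline corners from the picture and refined them.
- The top camera could only see one attenuator after placing, because the arm blocked the others. Centring therefore rests on the wrist image, and the final scene view looked right.

The solder spool, antenna tower and the red and yellow look-alikes were not touched.

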